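Flip the mixer's status flag to green

TASK

The blue flag stand on the lab bench still shows its orange side. With the fingertips, push its paddle all the way over the pivot so that it lies flat on the opposite side with the green face up, for example by pressing down the black tab to raise it, then pushing it over and down. Do not lift, tip or shift the blue stand, and leave the white stand with its flag, the tube rack, the slide box and the jar undisturbed.

Things in the scene. Friction and masses are not known exactly. Their poses are not given: they have to be found in the camera images.
- blue_stand: Blue flag stand, loose, 0.95 kg: base plate 80 (x) x 190 (y) x 12 mm; two cheeks 8 (x) x 26 (y) mm with inner faces 28 mm either side of the middle, tops 90 mm above the bench; between them the pivot, along the stand's x axis, 80 mm above the bench. Origin: centre of the base's underside, z up. The paddle starts on the +y side. The one to work on.
- blue_flag (a joint): Hinge of the blue flag, rad. 0: paddle level on the stand's +y side, orange face up, free air below; pi/2: upright, free edge 170 mm above the bench; pi: level on the -y side, green up. Built-in stops at 0 and pi. The hinge is stiff (about 0.06 N m): the paddle stays at any angle where it is left.
- blue_pivot (a point): Middle of the blue flag's pivot line, fixed to the stand, 80 mm above its origin; axes as the stand's.
- blue_tip (a point): Middle of the free edge of the blue flag's paddle, 90 mm from the pivot; turns with the paddle. The paddle is a flat plate 46 wide (along the pivot) x 84 long x 5 mm thick, orange on one face, green on the other.
- blue_tab (a point): On the middle line of the blue flag's black tab, 49 mm from the pivot, 1 mm short of its outer edge. The tab, 26 wide x 5 mm thick, is fixed to the paddle 135 degrees ahead of it: with the flag at 0 it slopes up and out at 45 degrees over the -y side; pressing it down raises the paddle; at pi/2 it points 45 degrees down on the -y side, at pi 45 degrees down on the +y side.
- white_stand: White flag stand, loose, 0.95 kg: base plate 80 (x) x 190 (y) x 12 mm; two cheeks 8 (x) x 26 (y) mm with inner faces 28 mm either side of the middle, tops 90 mm above the bench; between them the pivot, along the stand's x axis, 80 mm above the bench. Origin: centre of the base's underside, z up. The paddle starts on the +y side. Leave it alone.
- white_flag (a joint): Hinge of the white stand's flag, rad, same build and meaning as the blue one; near 0 (orange up), to be left as it is.
- white_tip (a point): Middle of the free edge of the white stand's paddle.
- tube_rack: Yellow sample tube rack with five capped tubes, 190 (x) x 75 (y) mm, 53 mm high, 90 mm to the tops of the caps. Origin: centre of its underside. Leave it alone.
- slide_box: Closed red microscope slide box, 62 (x) x 92 (y) x 33 mm. Origin: centre of its underside. Leave it alone.
- jar: Small capped specimen jar, 56 mm across, 70 mm high. Origin: centre of its underside. Leave it alone.
Things that resemble listed ones, but are neither listed nor needed, are in the scene too. What is meant by the blue_stand is not turquoise, and is the smaller of those in its own colour.

How it is judged:
By the outcome, as a careful person would: the job done as asked, in the order asked, and still so for the second after the job is handed in, with the robot touching nothing.
It also fails if it takes over 43 s, if anything falls off the work surface, if the arm or the gripper's body presses on something with over 40 N, if the wrist force passes 120 N, or if a joint passes its speed limit or range.

ROBOT

A 7-joint arm with a two-finger parallel gripper is mounted at the origin on the work surface. World frame = base frame: x ahead of the robot, y to its left, z up, the work surface at z = 0. Lengths are in mm, angles in rad, forces in N, time in s.
With the tool pointing down it reaches from about 350 to 900 mm from the base axis. Payload 8.1 kg.
Tool frame: the origin (TCP) lies midway between the tips of the shut fingers; the grasp point (between the pads) lies 19 mm behind it; y points along the fingers, x is the direction in which the jaws open and shut, and the axes are right-handed (so a half turn about y gives the same grasp; the last joint's range is limited). The gripper opens to 92 mm and grips with 3 to 60 N. Pads are 19 mm wide; open, the fingers measure 130 mm over their backs; the gripper's body (75 mm by 190 mm) begins 47 mm behind the grasp point.
Start: joints at [-1.349, 0.434, 0.025, 1.573, -0.012, 1.134, -0.075], TCP at [199.478, 592.327, 197.242] pointing down, gripper open.
Joint ranges: [-2.62, 2.62], [-0.44, 2.09], [-1.27, 1.32], [0.08, 2.57], [-1.32, 4.46], [0.12, 2], [-2.74, 2.74]. Speed limits (rad/s): [2.22, 2.22, 3.01, 3.01, 3.14, 3.14, 3.14].

INTERFACE

Orientations are given as a rotation vector (axis times angle).
In Python, from workcell import manip gives the robot as it stands.
- The arm moves only by the shell command python3 -m creep 'ROWS'. ROWS is JSON, a list of rows, each an object of numbers: "x", "y", "z": the shift along the tool's x, y, z in mm; "twist": the turn about the tool's y in degrees; "grip": the opening, from -1 (shut) to 1 (fully open). A call has 1 to 20 rows; each row shifts and turns the pose as measured when the row begins, along the tool's axes as they then stand; what a row does not reach is not made up. A row lasts 1/8 s, in which the tool goes at most 62.5 mm and 10.7 degrees, less where a joint would pass 70% of its speed; a pose out of reach is approached as far as the arm can. A call with a gripper value outside its range is refused whole. The fingers move at their own pace and stop on an object; the grip force is fixed at half the most. Time passes only in rows, so rows that do not move let the fingers close. It gives the time, the measured TCP pose, the force and the opening at its end, in the units of the state.
- manip.get_state(): the state, without advancing time (a new reading comes with each control period).
- manip.camera(name): name is "scene" or "top" or "wrist"; returns (picture, depth): 400x640x3 uint8, red, green, blue; 400x640 float32, mm along the optical axis (not along the pixel's ray), 0 where there is no reading.
- manip.get_calibration(name): a dict with "fx", "fy", "cx", "cy" (pixels), "k1" (the pictures are not rectified: a ray, as slopes to the right and down, at radius r is drawn at 1 + k1 r^2 times it, then the intrinsics apply), "cam_to_world" (4x4, takes a point from camera to world coordinates). Camera axes: x right, y down, z forward; pixel columns grow to the right and rows downward; lengths in mm; the calibration is good to about 2 mm. A picture is of the moment at which its call begins: read the wrist's pose just before it. get_calibration takes no time and is no camera call; for the wrist camera it gives the pose at the moment of the call.
- manip.job_done(): hands the job in, once; it reports no verdict.
The state is a dict: "t": time; "q": joint angles; "joint_vel": joint speeds; "effort": joint torques, N m; "tool_pos": TCP position; "tcp_rot": TCP orientation; "contact_force": force on the tool from outside, world axes, zero at the start; "wrist_torque": the same for the moment, N m; "grip_width": finger opening in mm.
Only numpy, scipy, OpenCV 4.12 (cv2) and the standard library are available. Lean on these libraries where they do the work, as an engineer would, in place of code of your own. Each camera call takes 0.05 s, during which the arm holds its last target. There are 200 camera calls.

## Working session

There is one attempt and no reset: what is moved stays moved. The work goes in short steps, Python scripts to look and compute and a shell command to move; the robot and the scene stay as the last step left them, time stands still between calls to the robot, and variables do not carry over. Pictures are saved under pics/ and viewed, about 8 in all and at most 12, crops included, and the job is handed in when it is done.

```bash
mkdir -p pics
cat > h.py <<'E'
import numpy as np, cv2, pickle
from workcell import manip
from scipy.spatial.transform import Rotation as R
def snap(name, tag):
    c=manip.get_calibration(name); p,d=manip.camera(name)
    pickle.dump((c,p,d),open(f'{tag}.pkl','wb')); cv2.imwrite(f'pics/{tag}.png',p[:,:,::-1]); return c,p,d
def load(tag): return pickle.load(open(f'{tag}.pkl','rb'))
def cloud(c,d):
    h,w=d.shape; v,u=np.mgrid[:h,:w].astype(np.float64)
    K=np.array([[c['fx'],0,c['cx']],[0,c['fy'],c['cy']],[0,0,1]])
    s=cv2.undistortPoints(np.stack([u.ravel(),v.ravel()],1)[:,None],K,np.array([c['k1'],0,0,0,0.]))[:,0].reshape(h,w,2)
    P=np.dstack([s*d[...,None],d]); T=np.array(c['cam_to_world'])
    P=P@T[:3,:3].T+T[:3,3]; P[d==0]=np.nan; return P
E
python3 - <<'E'
from h import *
snap('top','top0'); snap('scene','scene0')
s=manip.get_state(); print({k:np.round(v,3).tolist() for k,v in s.items()})
print(R.from_rotvec(s['tcp_rot']).as_matrix().round(3))
E
```

```text
{'t': 0.1, 'q': [-1.349, 0.435, 0.025, 1.574, -0.012, 1.134, -0.075], 'joint_vel': [0.0, -0.002, 0.0, -0.003, 0.001, -0.0, -0.0], 'effort': [0.003, -66.913, 0.988, -31.514, -0.06, 0.037, 0.0], 'tool_pos': [199.363, 591.829, 196.518], 'tcp_rot': [-1.347, -0.966, 0.968], 'contact_force': [0.017, 0.401, 1.002], 'wrist_torque': [0.034, 0.026, -0.008], 'grip_width': 91.982}
[[ 0.319 -0.    -0.948]
 [ 0.948 -0.001  0.319]
 [-0.001 -1.    -0.   ]]
```

View pics/top0.png

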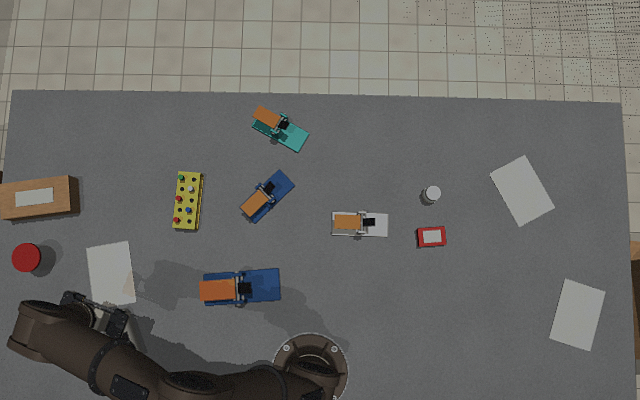

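View pics/scene0.png

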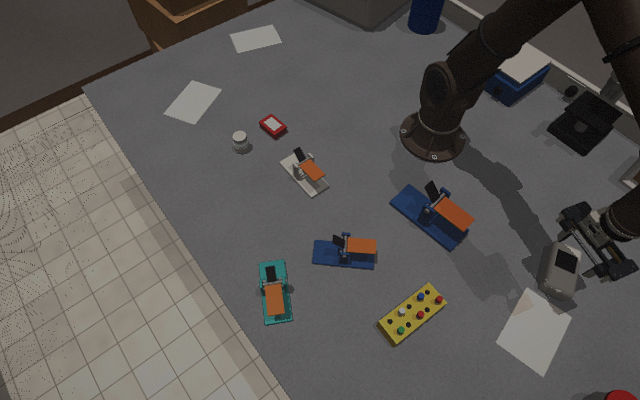

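Top view candidates: the small blue stand at (267,196), a larger blue one at (240,287), a turquoise one at (280,128) and a white one at (360,223). I choose (267,196), the smaller of the two blue stands. Next I measure it and check it in a crop.

Run:
```python
from h import *
c,p,d=load('top0'); P=cloud(c,d)
hsv=cv2.cvtColor(p,cv2.COLOR_RGB2HSV)
for nm,(u0,u1,v0,v1) in dict(small=(235,300,160,228),big=(193,288,260,315)).items():
    Q=P[v0:v1,u0:u1]; H=hsv[v0:v1,u0:u1]
    blue=(H[...,0]>100)&(H[...,0]<125)&(H[...,1]>120)&np.isfinite(Q[...,2])
    m=blue&(abs(Q[...,2]-12)<9); X=Q[m]
    org=(H[...,0]<18)&(H[...,1]>150)&(Q[...,2]>60); O=Q[org]
    blk=(H[...,2]<70)&(Q[...,2]>60); B=Q[blk]
    print(nm,'base n',m.sum(),'z',np.median(X[:,2]),cv2.minAreaRect(X[:,:2].astype(np.float32)))
    print(' orange',O.mean(0),cv2.minAreaRect(O[:,:2].astype(np.float32)),'z',np.percentile(O[:,2],[5,50,95]))
    print(' black',len(B),B.mean(0) if len(B) else '')
    ch=blue&(Q[...,2]>75); C=Q[ch]; print(' cheeks',len(C),C.mean(0), cv2.minAreaRect(C[:,:2].astype(np.float32)))
cv2.imwrite('pics/crop0.png',cv2.resize(p[155:235,225:305,::-1],None,fx=7,fy=7,interpolation=cv2.INTER_CUBIC))
```

```text
small base n 609 z 10.551143603676792 ((578.33251953125, 156.53692626953125), (78.19889068603516, 185.15084838867188), 45.52737808227539)
 orange [545.42518869 189.25197183  83.83683551] ((558.3471069335938, 176.3479461669922), (45.91427230834961, 118.17511749267578), 44.471412658691406) z [77.6962489  83.91471969 90.27876653]
 black 120 [586.10473191 148.0580327   94.98224322]
 cheeks 42 [582.26514217 148.55838154  92.44027854] ((588.7708740234375, 146.87875366210938), (70.72673034667969, 48.57426834106445), 44.397613525390625)
big base n 1264 z 14.260813622743967 ((271.3663330078125, 230.05874633789062), (106.02904510498047, 250.7252197265625), 6.079356670379639)
 orange [265.97858024 293.61472432 108.69768396] ((265.6155700683594, 293.8377685546875), (59.22838592529297, 112.76407623291016), 5.397015571594238) z [102.47159983 108.656816   114.54657635]
 black 189 [272.19080895 207.23594011 128.41964309]
 cheeks 80 [274.93224868 222.06679952 120.11411986] ((275.3994445800781, 212.978759765625), (95.68985748291016, 65.38262176513672), 6.129100322723389)
```

View pics/crop0.png

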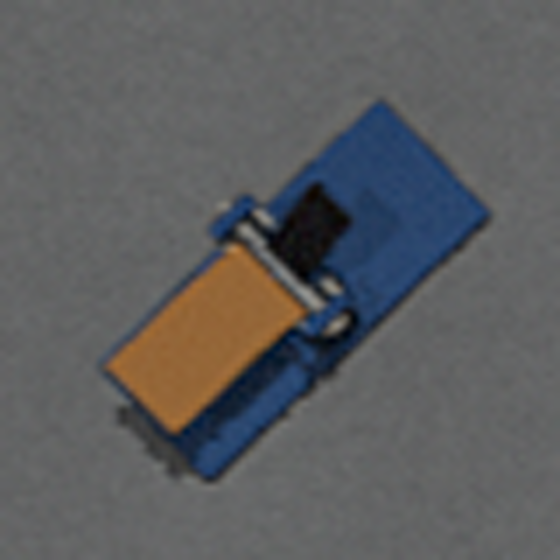

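The crop shows an 80×190 base with the orange paddle at lower left and the black tab at upper right, so this is the small blue stand. In the stand frame, tool x, z and y correspond to +x, +y and down once the tool is twisted about 26°. The other blue stand measures 106×250, so it is the larger decoy.

```bash
cat >> h.py <<'E'
C=np.array([578.3,156.5]); YAW=np.radians(45.3)
def st(xy): 
    d=np.atleast_2d(xy)[:,:2]-C; return np.c_[d@[np.cos(YAW),np.sin(YAW)], d@[-np.sin(YAW),np.cos(YAW)]]
def rep():
    s=manip.get_state(); M=R.from_rotvec(s['tcp_rot']).as_matrix()
    print('t',round(s['t'],2),'stand xy',st(s['tool_pos']).round(1)[0],'z',round(s['tool_pos'][2],1),'yaw err',round(np.degrees(np.arctan2(M[1,0],M[0,0])-YAW),2),'down',M[2,1].round(4),'F',np.round(s['contact_force'],1),'w',round(s['grip_width'],1))
E
python3 -m creep '[{"twist":9,"grip":-1},{"twist":9,"grip":-1},{"twist":8,"grip":-1}]'; python3 -c "
from h import *
rep()"
python3 -m creep '[{"z":-45,"x":-4,"grip":-1},{"z":-45,"x":-4,"grip":-1},{"z":-45,"x":-4,"grip":-1},{"z":-45,"x":-4,"grip":-1},{"z":-45,"x":-4,"grip":-1},{"z":-45,"x":-4,"grip":-1},{"z":-45,"x":-4,"grip":-1},{"z":-45,"x":-4,"grip":-1},{"z":-45,"x":-4,"grip":-1},{"z":-45,"x":-4,"grip":-1}]'; python3 -c "
from h import *
rep()"
```

```text
t 0.1 stand xy [ 42.9 575.6] z 196.5 yaw err 26.09 down -1.0 F [0.  0.4 1. ] w 92.0
t 0.1 stand xy [ 42.9 575.6] z 196.5 yaw err 26.09 down -1.0 F [0.  0.4 1. ] w 92.0validation failed for argument at $[0]...
validation failed for argument at $[0]...
```

```bash
python3 -m creep '[{"x":0,"y":0,"z":0,"twist":9,"grip":-1},{"x":0,"y":0,"z":0,"twist":9,"grip":-1},{"x":0,"y":0,"z":0,"twist":8,"grip":-1}]'; python3 -c "
from h import *
rep()"
```

```text
t: 0.48
tool_pos: [199.2, 590.7, 195.0]
tcp_rot: [-1.487, -0.607, 0.611]
contact_force: [0.4, -0.0, 0.4]
grip_width: 66.5
t 0.47 stand xy [ 42.  574.9] z 195.0 yaw err -0.67 down -1.0 F [ 0.4 -0.   0.4] w 66.5
```

```bash
python3 -m creep '[{"x":-4,"y":-1,"z":-45,"twist":0,"grip":-1},{"x":-4,"y":-1,"z":-45,"twist":0,"grip":-1},{"x":-4,"y":-1,"z":-45,"twist":0,"grip":-1},{"x":-4,"y":-1,"z":-45,"twist":0,"grip":-1},{"x":-4,"y":-1,"z":-45,"twist":0,"grip":-1},{"x":-4,"y":-1,"z":-45,"twist":0,"grip":-1},{"x":-4,"y":-1,"z":-45,"twist":0,"grip":-1},{"x":-4,"y":-1,"z":-45,"twist":0,"grip":-1}]'; python3 -c "
from h import *
rep()"
```

```text
t: 1.48
tool_pos: [431.4, 305.4, 201.0]
tcp_rot: [-1.488, -0.608, 0.62]
contact_force: [0.3, 0.4, -0.1]
grip_width: 0.7
t 1.48 stand xy [  2.5 209.2] z 201.0 yaw err -0.33 down -1.0 F [ 0.3  0.4 -0.1] w 0.7
```

```bash
python3 -m creep '[{"x":0,"y":-1,"z":-45,"twist":0,"grip":-1},{"x":0,"y":-1,"z":-45,"twist":0,"grip":-1},{"x":0,"y":-1,"z":-45,"twist":0,"grip":-1},{"x":0,"y":-1,"z":-45,"twist":0,"grip":-1},{"x":0,"y":-1,"z":-40,"twist":0,"grip":-1},{"x":0,"y":-1,"z":-30,"twist":0,"grip":-1},{"x":0,"y":0,"z":0,"twist":0,"grip":-1}]'; python3 -c "
from h import *
rep(); snap('wrist','w1'); rep()"
```

```text
t: 2.35
tool_pos: [613.4, 117.3, 205.4]
tcp_rot: [-1.491, -0.601, 0.619]
contact_force: [0.5, 0.9, -0.2]
grip_width: 0.6
t 2.35 stand xy [ -3.2 -52.5] z 205.4 yaw err -0.63 down -0.9999 F [ 0.5  0.9 -0.2] w 0.6
t 2.4 stand xy [ -2.7 -50.7] z 205.3 yaw err -0.53 down -0.9999 F [-0.8  0.3 -0.8] w 0.3
```

View pics/w1.png

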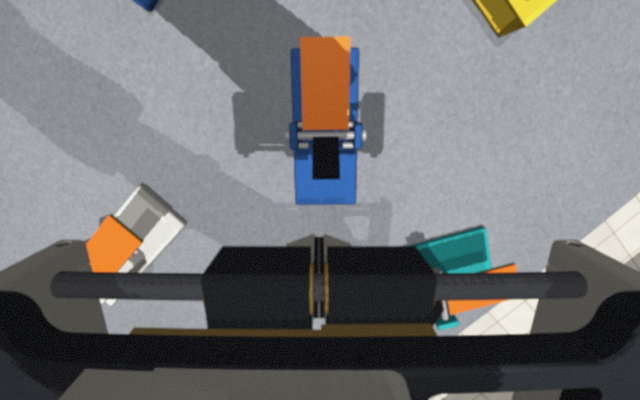

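The wrist view shows the stand aligned with the tool: tab around (326,157), hinge at (328,135), paddle up to (326,40). The white stand (130,245) and the turquoise one (460,265) sit below the gripper's sides, so I refine the pose and check clearances.

Run:
```python
from h import *
c,p,d=load('w1'); P=cloud(c,d)
hsv=cv2.cvtColor(p,cv2.COLOR_RGB2HSV)
sl=np.s_[20:225,270:390]; Q=P[sl]; H=hsv[sl]; S=st(Q.reshape(-1,3)).reshape(Q.shape[0],-1,2); Z=Q[...,2]
blue=(H[...,0]>100)&(H[...,0]<125)&(H[...,1]>110)
m=blue&(Z<22); print('base z',np.nanmedian(Z[m]),cv2.minAreaRect(S[m].astype(np.float32)))
o=(H[...,0]<18)&(H[...,1]>150)&(Z>70); print('orange',S[o].min(0),S[o].max(0),np.nanmedian(Z[o]))
k=(H[...,2]<60)&(Z>70); print('tab',np.percentile(S[k],[2,98],axis=0),np.percentile(Z[k],[2,98]))
b=blue&(Z>84); print('cheek',np.percentile(S[b],[2,98],axis=0),np.nanpercentile(Z[b],[50,98]))
c,p,d=load('top0'); P=cloud(c,d)
for n,(u0,u1,v0,v1) in dict(white=(325,392,203,242),turq=(245,315,100,155),rack=(168,208,168,234)).items():
    q=P[v0:v1,u0:u1].reshape(-1,3); q=q[q[:,2]>6]; s=st(q); h=q[:,2]>60
    print(n,'all sx,sy',s.min(0),s.max(0),'high',s[h].min(0).round(),s[h].max(0).round(),'zmax',q[:,2].max())
    if n!='rack': i=np.argsort(np.hypot(s[:,0],s[:,1]+45)); print('  sx<105:',[(a.round().tolist(),round(z)) for a,z in zip(s,q[:,2]) if abs(a[0])<105 and -90<a[1]<0][:4])
```

```text
base z 10.873623388743397 ((1.5096473693847656, 1.3799209594726562), (78.1549072265625, 186.48910522460938), 0.11290766298770905)
orange [-20.96531525 -18.28153086] [24.14006284 90.501093  ] 84.07777665049429
tab [[-10.46316453 -34.62728978]
 [ 13.34944459  -0.58229291]] [ 83.49073931 113.46455521]
cheek [[-33.01534228 -37.36133353]
 [ 36.30524984  12.94991235]] [ 89.12174906 113.37060284]
white all sx,sy [-399.65025404 -272.41408356] [-181.34473605  -45.31431006] high [-321. -193.] [-206.  -82.] zmax 121.67710924474659
  sx<105: []
turq all sx,sy [  11.60693458 -336.53545406] [282.05404931 -68.42556167] high [  98. -233.] [ 229. -149.] zmax 118.57591966551058
  sx<105: []
rack all sx,sy [56.23229273 92.97870882] [278.4901719 316.0582148] high [103. 124.] [239. 289.] zmax 97.82231597527743
```

```bash
python3 -m creep '[{"x":4,"y":10,"z":7,"twist":0,"grip":-1},{"x":0,"y":25,"z":6,"twist":0,"grip":-1},{"x":0,"y":25,"z":0,"twist":0,"grip":-1},{"x":0,"y":15,"z":0,"twist":0,"grip":-1},{"x":0,"y":0,"z":0,"twist":0,"grip":-1}]'; python3 -c "
from h import *
rep()"
```

```text
t: 3.02
tool_pos: [600.1, 139.5, 125.7]
tcp_rot: [-1.482, -0.607, 0.63]
contact_force: [-0.6, 0.3, -0.0]
grip_width: 0.3
t 3.02 stand xy [  3.2 -27.4] z 125.7 yaw err 0.03 down -0.9999 F [-0.6  0.3 -0. ] w 0.3
```

```bash
python3 -m creep '[{"x":-1,"y":0,"z":-7,"twist":0,"grip":-1},{"x":0,"y":0,"z":-4,"twist":0,"grip":-1},{"x":0,"y":0,"z":0,"twist":0,"grip":-1}]'; python3 -c "
from h import *
rep()"; python3 -m creep '[{"x":0,"y":6,"z":0,"twist":0,"grip":-1},{"x":0,"y":6,"z":0,"twist":0,"grip":-1},{"x":0,"y":6,"z":0,"twist":0,"grip":-1}]'; python3 -c "
from h import *
rep()"
```

```text
t: 3.4
tool_pos: [609.0, 130.9, 127.7]
tcp_rot: [-1.483, -0.61, 0.628]
contact_force: [0.2, 0.7, 0.3]
grip_width: 0.7
t 3.4 stand xy [  3.4 -39.8] z 127.7 yaw err 0.04 down -0.9999 F [0.2 0.7 0.3] w 0.7
t: 3.78
tool_pos: [609.4, 130.8, 109.4]
tcp_rot: [-1.483, -0.611, 0.626]
contact_force: [0.6, 0.2, 0.0]
grip_width: 0.6
t 3.77 stand xy [  3.6 -40.2] z 109.4 yaw err 0.01 down -1.0 F [0.6 0.2 0. ] w 0.6
```

```bash
python3 -m creep '[{"x":0,"y":6,"z":0,"twist":0,"grip":-1},{"x":0,"y":6,"z":0,"twist":0,"grip":-1},{"x":0,"y":6,"z":0,"twist":0,"grip":-1}]'; python3 -c "
from h import *
rep()";  python3 -m creep '[{"x":0,"y":6,"z":0,"twist":0,"grip":-1},{"x":0,"y":6,"z":0,"twist":0,"grip":-1}]'
python3 - <<'E'
from h import *
rep(); snap('wrist','w2'); rep()
E
```

```text
t: 4.15
tool_pos: [608.8, 130.8, 89.7]
tcp_rot: [-1.483, -0.61, 0.627]
contact_force: [0.7, -0.2, -0.8]
grip_width: 0.6
t 4.15 stand xy [  3.2 -39.8] z 89.7 yaw err 0.03 down -0.9999 F [ 0.7 -0.2 -0.8] w 0.6
t: 4.4
tool_pos: [610.8, 129.6, 77.9]
tcp_rot: [-1.485, -0.612, 0.624]
contact_force: [2.7, -2.0, 4.1]
grip_width: 0.3
t 4.4 stand xy [  3.7 -42. ] z 77.9 yaw err -0.02 down -1.0 F [ 2.7 -2.   4.1] w 0.3
t 4.45 stand xy [  3.3 -41.5] z 77.0 yaw err -0.02 down -1.0 F [ 1.7 -1.6  2.7] w 0.4
```

View pics/w2.png

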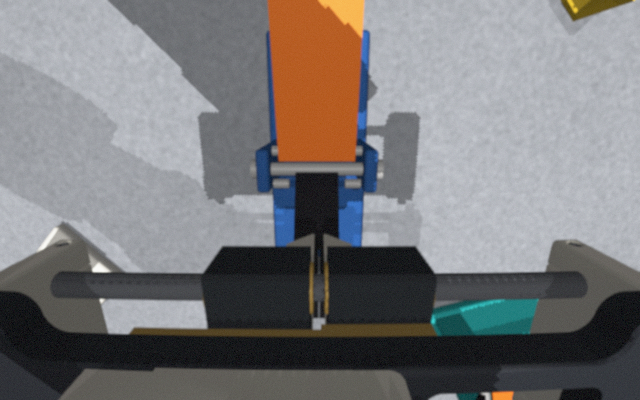

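```bash
cat >> h.py <<'E'
def ang(tag,box):
    c,p,d=load(tag); P=cloud(c,d); u0,u1,v0,v1=box
    Q=P[v0:v1,u0:u1].reshape(-1,3); H=cv2.cvtColor(p,cv2.COLOR_RGB2HSV)[v0:v1,u0:u1].reshape(-1,3)
    for n,m in dict(orange=(H[:,0]<22)&(H[:,1]>130),green=(H[:,0]>40)&(H[:,0]<80)&(H[:,1]>90)).items():
        m&=Q[:,2]>40
        if m.sum()<30: continue
        s=st(Q[m])[:,1]; z=Q[m][:,2]; vx,vy,x0,y0=cv2.fitLine(np.c_[s,z].astype(np.float32),cv2.DIST_HUBER,0,.01,.01).ravel()
        print(n,m.sum(),'slope deg',np.degrees(np.arctan2(vy,vx)).round(1),'sy',np.percentile(s,[2,98]).round(),'z',np.percentile(z,[2,98]).round())
    m=(H[:,0]>100)&(H[:,0]<125)&(H[:,1]>110)&(Q[:,2]<22)
    if m.sum()>100: print('base',m.sum(),cv2.minAreaRect(st(Q[m]).astype(np.float32)))
E
python3 -c "
from h import *
ang('w2',(240,390,0,220))"
```

```text
orange 13842 slope deg 13.9 sy [ 8. 85.] z [ 83. 103.]
base 2668 ((1.5075531005859375, 18.488483428955078), (78.24772644042969, 151.419189453125), 0.21240143477916718)
```

The fingertips are tapered: the tip passed just outside the tab and the wider part has raised the paddle only about 14°. I back up, move 10 mm inward and press again.

```bash
python3 -m creep '[{"x":0,"y":-15,"z":-2,"twist":0,"grip":-1},{"x":0,"y":-20,"z":0,"twist":0,"grip":-1},{"x":-1,"y":-15,"z":0,"twist":0,"grip":-1},{"x":-1,"y":0,"z":5,"twist":0,"grip":-1},{"x":0,"y":0,"z":5,"twist":0,"grip":-1},{"x":0,"y":0,"z":0,"twist":0,"grip":-1}]'; python3 -c "
from h import *
rep()"
```

```text
t: 5.2
tool_pos: [601.1, 135.7, 129.6]
tcp_rot: [-1.482, -0.61, 0.628]
contact_force: [-0.0, 0.4, -0.0]
grip_width: 0.4
t 5.2 stand xy [  1.2 -30.8] z 129.6 yaw err 0.05 down -0.9999 F [-0.   0.4 -0. ] w 0.4
```

```bash
python3 -m creep '[{"x":0,"y":6,"z":0,"twist":0,"grip":-1},{"x":0,"y":6,"z":0,"twist":0,"grip":-1},{"x":0,"y":6,"z":0,"twist":0,"grip":-1},{"x":0,"y":6,"z":0,"twist":0,"grip":-1},{"x":0,"y":5,"z":0,"twist":0,"grip":-1}]'; python3 -c "
from h import *
rep();snap('wrist','w3');ang('w3',(240,390,0,220))"
```

```text
t: 5.82
tool_pos: [600.0, 135.1, 97.1]
tcp_rot: [-1.482, -0.608, 0.629]
contact_force: [-0.6, 0.0, 0.1]
grip_width: 0.2
t 5.83 stand xy [  0.  -30.5] z 97.1 yaw err 0.04 down -0.9999 F [-0.6  0.   0.1] w 0.2
orange 10682 slope deg 15.2 sy [ 9. 86.] z [ 84. 105.]
base 2170 ((1.4089202880859375, 21.104408264160156), (78.24052429199219, 146.6996612548828), 0.2411523461341858)
```

```bash
python3 -m creep '[{"x":0,"y":6,"z":0,"twist":0,"grip":-1},{"x":0,"y":6,"z":0,"twist":0,"grip":-1}]'; python3 -c "
from h import *
rep();snap('wrist','w4');ang('w4',(240,390,0,220))"
```

```text
t: 6.12
tool_pos: [599.8, 134.9, 84.1]
tcp_rot: [-1.482, -0.608, 0.629]
contact_force: [0.7, 0.2, 0.6]
grip_width: 0.6
t 6.12 stand xy [ -0.2 -30.5] z 84.1 yaw err 0.04 down -0.9999 F [0.7 0.2 0.6] w 0.6
orange 12362 slope deg 15.3 sy [ 9. 85.] z [ 83. 105.]
base 1888 ((1.524139404296875, 23.115184783935547), (78.5457763671875, 141.68572998046875), 0.18049399554729462)
```

View pics/w4.png

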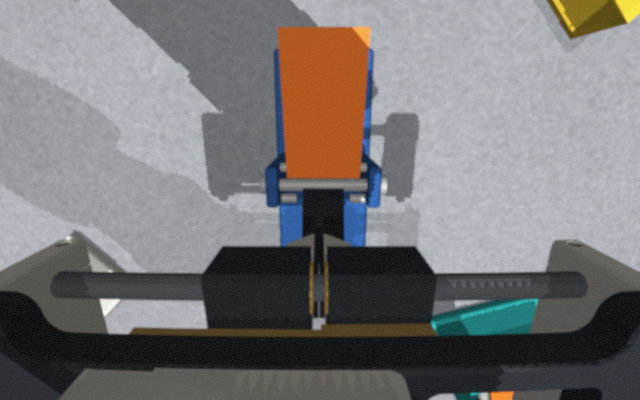

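Run:
```python
from h import *
c,p,d=load('w4'); P=cloud(c,d)
for u,v in [(318,200),(318,220),(318,232),(310,232),(326,232),(318,238),(300,240),(340,240),(318,246),(250,252),(250,300),(319,290)]:
    q=P[v,u]; print((u,v),st(q).round(1)[0],q[2].round(1),p[v,u])
T=np.array(c['cam_to_world']); print(st(T[:3,3]),T[2,3],T[:3,2])
snap('scene','scene1')
q=cloud(*[load('scene1')[i] for i in (0,2)])
s=st(q.reshape(-1,3)).reshape(400,640,2); ok=(abs(s[...,0])<80)&(abs(s[...,1])<100)&(q[...,2]>0)&(q[...,2]<150)
v,u=np.where(ok); print(u.min(),u.max(),v.min(),v.max())
p=load('scene1')[1]; cv2.imwrite('pics/sc1.png',cv2.resize(p[v.min():v.max(),u.min():u.max(),::-1],None,fx=6,fy=6,interpolation=cv2.INTER_CUBIC)[:600,:800])
```

```text
(318, 200) [-1.4 -7.7] 85.7 [29 29 32]
(318, 220) [ -1.3 -18.7] 92.5 [28 29 31]
(318, 232) [ -1.2 -24.9] 96.9 [28 26 34]
(310, 232) [ -6.2 -25.1] 96.6 [16 13 15]
(326, 232) [  3.7 -25.2] 96.1 [19 15 19]
(318, 238) [ -1.  -21.3] 114.8 [21 25 26]
(300, 240) [-10.4 -19.5] 121.8 [99 96 92]
(340, 240) [ 10.8 -19.8] 120.7 [86 86 80]
(318, 246) [ -0.8 -21.6] 124.6 [17 20 22]
(250, 252) [-20.4   5.1] 187.7 [27 27 29]
(250, 300) [-17.6  -1.9] 201.9 [32 37 38]
(319, 290) [ 0.5 -3.2] 194.8 [73 76 79]
[[ 1.202843   45.30034074]] 270.7272535773009 [ 0.19034199 -0.20519344 -0.96003415]
310 376 228 280
```

View pics/sc1.png

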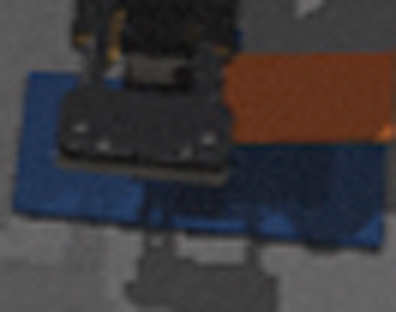

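The tab is untouched in this view (slope about 33°, visible up to pixel (318,232)), while the visible finger ends near z≈115, although the reported TCP z is 84. I compare this with the free-air picture to find where the real fingertip is.

Run:
```python
from h import *
for tag,tcp in (('w1',(-3,-51.5,205.3)),('w4',(-.2,-30.5,84.1)),('w2',(3.5,-41.8,77.5))):
    c,p,d=load(tag); P=cloud(c,d)
    T=np.array(c['cam_to_world']); print(tag,'cam-tcp',(st(T[:3,3])[0]-tcp[:2]).round(1),(T[2,3]-tcp[2]).round(1))
    for u in (296,304,312,318,326,334,342):
        r=[]
        for v in range(228,262,4):
            q=P[v,u]; s=st(q)[0]; r.append((v,*(np.r_[s,q[2]]-tcp).round().tolist()))
        print(u,r)
```

```text
w1 cam-tcp [ 2.2 75.9] 186.3
296 [(228, -36.0, -79.0, -206.0), (232, -36.0, -85.0, -206.0), (236, -36.0, -92.0, -207.0), (240, -12.0, 10.0, 38.0), (244, -12.0, 10.0, 43.0), (248, -6.0, 35.0, 101.0), (252, -6.0, 36.0, 105.0), (256, -6.0, 36.0, 107.0), (260, -6.0, 36.0, 109.0)]
304 [(228, -25.0, -80.0, -207.0), (232, -25.0, -86.0, -207.0), (236, -25.0, -91.0, -206.0), (240, -8.0, 11.0, 39.0), (244, -8.0, 10.0, 43.0), (248, -4.0, 35.0, 101.0), (252, -4.0, 35.0, 103.0), (256, -3.0, 36.0, 106.0), (260, -3.0, 36.0, 110.0)]
312 [(228, -14.0, -80.0, -207.0), (232, -14.0, -85.0, -205.0), (236, -4.0, 10.0, 32.0), (240, -4.0, 10.0, 37.0), (244, -4.0, 10.0, 42.0), (248, -4.0, 10.0, 48.0), (252, -3.0, 10.0, 52.0), (256, -3.0, 10.0, 55.0), (260, -3.0, 10.0, 59.0)]
318 [(228, -5.0, -79.0, -206.0), (232, -5.0, -85.0, -205.0), (236, -5.0, -91.0, -205.0), (240, -1.0, 9.0, 34.0), (244, -1.0, 9.0, 39.0), (248, -1.0, 8.0, 44.0), (252, -1.0, 8.0, 47.0), (256, -0.0, 9.0, 54.0), (260, -0.0, 8.0, 56.0)]
326 [(228, 6.0, -80.0, -207.0), (232, 6.0, -86.0, -206.0), (236, 4.0, 10.0, 31.0), (240, 4.0, 10.0, 37.0),
[... 3159 characters left out ...]
 -0.0, 9.0, 57.0)]
326 [(228, 4.0, 12.0, 23.0), (232, 4.0, 9.0, 23.0), (236, 4.0, 11.0, 32.0), (240, 4.0, 10.0, 37.0), (244, 4.0, 11.0, 43.0), (248, 3.0, 10.0, 46.0), (252, 3.0, 11.0, 52.0), (256, 3.0, 11.0, 57.0), (260, 3.0, 11.0, 60.0)]
334 [(228, 8.0, 12.0, 24.0), (232, 8.0, 10.0, 24.0), (236, 8.0, 8.0, 24.0), (240, 8.0, 11.0, 37.0), (244, 8.0, 10.0, 42.0), (248, 5.0, 36.0, 101.0), (252, 5.0, 36.0, 104.0), (256, 5.0, 36.0, 107.0), (260, 5.0, 36.0, 109.0)]
342 [(228, 20.0, -23.0, -66.0), (232, 20.0, -27.0, -66.0), (236, 20.0, -31.0, -67.0), (240, 20.0, -35.0, -67.0), (244, 12.0, 11.0, 42.0), (248, 7.0, 36.0, 100.0), (252, 7.0, 36.0, 104.0), (256, 7.0, 36.0, 107.0), (260, 7.0, 36.0, 109.0)]
```

The reported TCP sits about 29 mm below the visible fingertips: in all three frames the finger ends at about +30 mm and the body at about +100 instead of 66. The wrist camera gets the stand heights right, and the first contact fits this as well. I therefore use tip z = reported z + 29 from here on and keep pressing.

```bash
sed -i "s/print('t',round/print('TIPz',round(s['tool_pos'][2]+29,1),'t',round/" h.py; python3 -m creep '[{"x":1,"y":5,"z":-3,"twist":0,"grip":-1},{"x":0,"y":5,"z":0,"twist":0,"grip":-1},{"x":0,"y":5,"z":0,"twist":0,"grip":-1},{"x":0,"y":5,"z":0,"twist":0,"grip":-1}]'; python3 -c "
from h import *
rep();snap('wrist','w5');ang('w5',(240,390,0,232))"
```

```text
t: 6.72
tool_pos: [604.2, 132.5, 63.8]
tcp_rot: [-1.484, -0.609, 0.627]
contact_force: [1.1, -0.5, 2.0]
grip_width: 0.6
TIPz 92.8 t 6.72 stand xy [  1.2 -35.3] z 63.8 yaw err -0.01 down -0.9999 F [ 1.1 -0.5  2. ] w 0.6
orange 17679 slope deg 32.0 sy [ 8. 76.] z [ 86. 129.]
base 1603 ((1.5771217346191406, -9.041973114013672), (78.30033111572266, 94.57514953613281), 0.178134486079216)
```

```bash
python3 -m creep '[{"x":0,"y":5,"z":0,"twist":0,"grip":-1},{"x":0,"y":5,"z":0,"twist":0,"grip":-1},{"x":0,"y":5,"z":0,"twist":0,"grip":-1},{"x":0,"y":4,"z":0,"twist":0,"grip":-1}]'; python3 -c "
from h import *
rep();snap('wrist','w6');ang('w6',(240,390,0,232))"
```

```text
t: 7.28
tool_pos: [603.2, 133.1, 43.0]
tcp_rot: [-1.483, -0.609, 0.628]
contact_force: [-0.9, 1.6, 2.5]
grip_width: 0.3
TIPz 72.0 t 7.28 stand xy [  0.9 -34.2] z 43.0 yaw err 0.03 down -0.9999 F [-0.9  1.6  2.5] w 0.3
orange 8273 slope deg 67.0 sy [ 5. 36.] z [ 96. 163.]
green 750 slope deg 61.1 sy [37. 38.] z [160. 162.]
base 11871 ((1.4666900634765625, 24.31250762939453), (78.72019958496094, 141.59298706054688), 0.3924926519393921)
```

```bash
python3 -m creep '[{"x":0,"y":-15,"z":-2,"twist":0,"grip":-1},{"x":0,"y":-30,"z":-1,"twist":0,"grip":-1},{"x":0,"y":-40,"z":0,"twist":0,"grip":-1},{"x":0,"y":-40,"z":0,"twist":0,"grip":-1},{"x":0,"y":-15,"z":0,"twist":0,"grip":-1},{"x":0,"y":0,"z":0,"twist":0,"grip":-1}]'; python3 -c "
from h import *
rep()"
```

```text
t: 8.07
tool_pos: [605.9, 130.9, 189.4]
tcp_rot: [-1.483, -0.606, 0.63]
contact_force: [0.7, -0.4, -0.8]
grip_width: 0.3
TIPz 218.4 t 8.07 stand xy [  1.2 -37.7] z 189.4 yaw err -0.01 down -0.9999 F [ 0.7 -0.4 -0.8] w 0.3
```

```bash
python3 -m creep '[{"x":0,"y":0,"z":25,"twist":0,"grip":-1},{"x":0,"y":0,"z":40,"twist":0,"grip":-1},{"x":0,"y":0,"z":40,"twist":0,"grip":-1},{"x":0,"y":0,"z":15,"twist":0,"grip":-1},{"x":0,"y":0,"z":0,"twist":0,"grip":-1}]'; python3 -c "
from h import *
rep()"
```

```text
t: 8.7
tool_pos: [515.4, 214.8, 183.4]
tcp_rot: [-1.485, -0.597, 0.636]
contact_force: [0.1, -0.2, -0.0]
grip_width: 0.7
TIPz 212.4 t 8.7 stand xy [-2.8 85.7] z 183.4 yaw err -0.1 down -0.9997 F [ 0.1 -0.2 -0. ] w 0.7
```

```bash
python3 -m creep '[{"x":2,"y":25,"z":0,"twist":0,"grip":-1},{"x":2,"y":30,"z":0,"twist":0,"grip":-1},{"x":0,"y":20,"z":0,"twist":0,"grip":-1},{"x":0,"y":4,"z":0,"twist":0,"grip":-1},{"x":0,"y":0,"z":0,"twist":0,"grip":-1}]'; python3 -c "
from h import *
rep()"; python3 -m creep '[{"x":0,"y":0,"z":-12,"twist":0,"grip":-1},{"x":0,"y":0,"z":-12,"twist":0,"grip":-1},{"x":0,"y":0,"z":-8,"twist":0,"grip":-1},{"x":0,"y":0,"z":-7,"twist":0,"grip":-1},{"x":0,"y":0,"z":-7,"twist":0,"grip":-1},{"x":0,"y":0,"z":-7,"twist":0,"grip":-1}]'; python3 -c "
from h import *
rep()"
```

```text
t: 9.32
tool_pos: [521.7, 209.8, 101.3]
tcp_rot: [-1.492, -0.592, 0.63]
contact_force: [-0.4, 0.3, 0.3]
grip_width: 0.7
TIPz 130.3 t 9.32 stand xy [-2.  77.7] z 101.3 yaw err -0.56 down -0.9997 F [-0.4  0.3  0.3] w 0.7
t: 10.07
tool_pos: [563.3, 169.7, 103.7]
tcp_rot: [-1.491, -0.595, 0.627]
contact_force: [-0.9, -0.1, -0.2]
grip_width: 0.4
TIPz 132.7 t 10.07 stand xy [-1.2 19.9] z 103.7 yaw err -0.58 down -0.9998 F [-0.9 -0.1 -0.2] w 0.4
```

```bash
python3 -m creep '[{"x":0,"y":0,"z":-6,"twist":0,"grip":-1},{"x":0,"y":0,"z":-6,"twist":0,"grip":-1},{"x":0,"y":0,"z":-6,"twist":0,"grip":-1},{"x":0,"y":0,"z":-6,"twist":0,"grip":-1}]'; python3 -c "
from h import *
rep()"; python3 -m creep '[{"x":0,"y":0,"z":-7,"twist":0,"grip":-1},{"x":0,"y":0,"z":-7,"twist":0,"grip":-1},{"x":0,"y":0,"z":-7,"twist":0,"grip":-1},{"x":0,"y":0,"z":-6,"twist":0,"grip":-1}]'; python3 -c "
from h import *
rep(); snap('wrist','w7'); ang('w7',(200,430,0,235)); ang('w7',(200,430,180,235))"
```

```text
t: 10.58
tool_pos: [580.8, 151.9, 103.3]
tcp_rot: [-1.491, -0.595, 0.628]
contact_force: [-1.3, 2.5, -0.1]
grip_width: 0.7
TIPz 132.3 t 10.57 stand xy [-1.5 -5. ] z 103.3 yaw err -0.54 down -0.9998 F [-1.3  2.5 -0.1] w 0.7
t: 11.08
tool_pos: [601.2, 131.1, 103.2]
tcp_rot: [-1.491, -0.594, 0.628]
contact_force: [-0.2, 0.2, -0.9]
grip_width: 0.1
TIPz 132.2 t 11.07 stand xy [ -1.9 -34.1] z 103.2 yaw err -0.55 down -0.9998 F [-0.2  0.2 -0.9] w 0.1
green 3820 slope deg -47.1 sy [-30.  -3.] z [ 86. 115.]
base 10063 ((1.4091377258300781, 10.374603271484375), (168.2447967529297, 78.66819763183594), 89.94976043701172)
green 3777 slope deg -47.1 sy [-30.  -3.] z [ 86. 115.]
base 377 ((1.5082359313964844, -46.873382568359375), (78.50802612304688, 54.626800537109375), 0.8259633779525757)
```

View pics/w7.png

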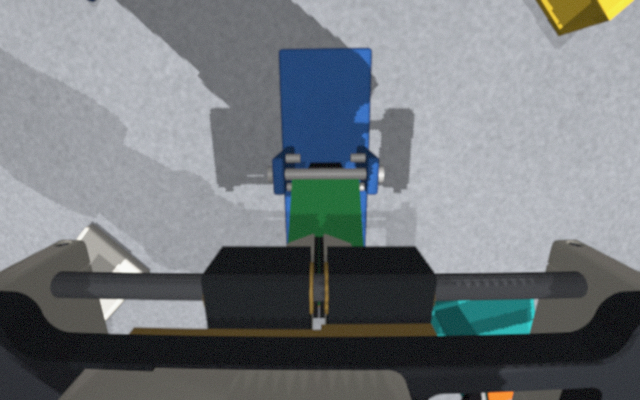

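Green is now facing up on the −y side (318,210), with the slope about 47° (θ≈133°) and the stand unmoved. Now I push over and down.

```bash
python3 -m creep '[{"x":0,"y":3,"z":-6,"twist":0,"grip":-1},{"x":0,"y":3,"z":-5,"twist":0,"grip":-1},{"x":1,"y":5,"z":-4,"twist":0,"grip":-1},{"x":1,"y":6,"z":-4,"twist":0,"grip":-1},{"x":0,"y":6,"z":-3,"twist":0,"grip":-1},{"x":0,"y":6,"z":-2,"twist":0,"grip":-1}]'; python3 -c "
from h import *
rep()"; python3 -m creep '[{"x":0,"y":6,"z":0,"twist":0,"grip":-1},{"x":0,"y":5,"z":0,"twist":0,"grip":-1},{"x":0,"y":3,"z":0,"twist":0,"grip":-1}]'; python3 -c "
from h import *
rep(); snap('wrist','w8'); ang('w8',(200,430,0,235))"
```

```text
t: 11.88
tool_pos: [621.1, 113.1, 72.3]
tcp_rot: [-1.492, -0.595, 0.627]
contact_force: [0.1, 0.7, 0.3]
grip_width: 0.4
TIPz 101.3 t 11.88 stand xy [ -0.8 -60.9] z 72.3 yaw err -0.59 down -0.9998 F [0.1 0.7 0.3] w 0.4
t: 12.25
tool_pos: [621.0, 112.6, 57.1]
tcp_rot: [-1.492, -0.595, 0.627]
contact_force: [0.1, -0.3, 0.6]
grip_width: 0.4
TIPz 86.1 t 12.25 stand xy [ -1.2 -61.3] z 57.1 yaw err -0.6 down -0.9998 F [ 0.1 -0.3  0.6] w 0.4
green 6916 slope deg -2.9 sy [-50.  -6.] z [81. 85.]
base 12348 ((1.6019859313964844, 3.9486007690429688), (78.58002471923828, 172.4722442626953), 0.20636145770549774)
```

Nearly flat, with about 3° left. I press gently down to the stop.

```bash
python3 -m creep '[{"x":0,"y":2,"z":0,"twist":0,"grip":-1},{"x":0,"y":2,"z":0,"twist":0,"grip":-1}]'; python3 -c "
from h import *
rep()"; python3 -m creep '[{"x":0,"y":2,"z":0,"twist":0,"grip":-1},{"x":0,"y":1.5,"z":0,"twist":0,"grip":-1}]'; python3 -c "
from h import *
rep(); snap('wrist','w9'); ang('w9',(200,430,0,235))"
```

```text
t: 12.55
tool_pos: [621.0, 112.5, 53.1]
tcp_rot: [-1.492, -0.595, 0.627]
contact_force: [-2.5, -1.0, 14.3]
grip_width: 0.5
TIPz 82.1 t 12.55 stand xy [ -1.2 -61.3] z 53.1 yaw err -0.59 down -0.9998 F [-2.5 -1.  14.3] w 0.5
t: 12.8
tool_pos: [621.1, 112.6, 52.9]
tcp_rot: [-1.491, -0.596, 0.625]
contact_force: [-6.5, -0.6, 16.9]
grip_width: 0.5
TIPz 81.9 t 12.8 stand xy [ -1.1 -61.3] z 52.9 yaw err -0.61 down -0.9998 F [-6.5 -0.6 16.9] w 0.5
green 6896 slope deg 0.2 sy [-50.  -6.] z [80. 83.]
base 12322 ((1.420745849609375, 3.9493942260742188), (78.45738220214844, 169.5660400390625), 0.048163026571273804)
```

The paddle is at its stop: 17 N of upward force and level to 0.2°. I retract straight up, back off and check.

```bash
python3 -m creep '[{"x":0,"y":-8,"z":0,"twist":0,"grip":-1},{"x":0,"y":-25,"z":0,"twist":0,"grip":-1},{"x":0,"y":-40,"z":0,"twist":0,"grip":-1},{"x":0,"y":-40,"z":0,"twist":0,"grip":-1},{"x":0,"y":-30,"z":-15,"twist":0,"grip":-1},{"x":0,"y":0,"z":-30,"twist":0,"grip":-1},{"x":0,"y":0,"z":-30,"twist":0,"grip":-1},{"x":0,"y":0,"z":0,"twist":0,"grip":-1},{"x":0,"y":0,"z":0,"twist":0,"grip":-1}]'; python3 -c "
from h import *
rep(); snap('wrist','w10'); snap('top','top1'); snap('scene','scene2'); ang('w10',(200,430,0,235))
a,b=load('top0')[1],load('top1')[1]
A,B=cloud(load('top0')[0],load('top0')[2]),cloud(load('top1')[0],load('top1')[2])
def hs(p):return cv2.cvtColor(p,cv2.COLOR_RGB2HSV)
for n,(u0,u1,v0,v1) in dict(white=(325,392,203,242),rack=(168,208,168,234),box=(412,450,222,250),jar=(422,444,182,206),turq=(245,315,100,155),big=(193,288,260,315)).items():
  r=[]
  for P in (A,B):
    q=P[v0:v1,u0:u1].reshape(-1,3); q=q[q[:,2]>8]; r.append(np.r_[q.mean(0),len(q)])
  print(n,(r[1]-r[0]).round(1),'imgdiff',np.abs(a[v0:v1,u0:u1].astype(int)-b[v0:v1,u0:u1]).mean().round(1))
cv2.imwrite('pics/both.png',np.vstack([cv2.resize(b[90:270,140:460,::-1],(640,360)),cv2.resize(load('w10')[1][:,:,::-1],(384,240)).__class__ and np.pad(cv2.resize(load('w10')[1][:,:,::-1],(384,240)),((0,0),(0,256),(0,0)))]))
"
```

```text
t: 13.98
tool_pos: [676.5, 62.4, 202.5]
tcp_rot: [-1.489, -0.599, 0.626]
contact_force: [0.4, 0.7, 0.8]
grip_width: 0.3
TIPz 231.5 t 13.97 stand xy [   2.2 -136. ] z 202.5 yaw err -0.44 down -0.9998 F [0.4 0.7 0.8] w 0.3
green 4220 slope deg -0.0 sy [-87.  -7.] z [80. 83.]
base 2982 ((1.4207038879394531, -15.508155822753906), (78.43928527832031, 155.10177612304688), 0.1594310849905014)
white [-0.3  0.6 -0.4 12. ] imgdiff 7.3
rack [ 0.6  0.   0.1 -4. ] imgdiff 6.5
box [ 0.2  0.3  0.1 -1. ] imgdiff 6.6
jar [ 0.   0.3  0.9 -4. ] imgdiff 7.1
turq [-159.7  -52.3  573.6 1593. ] imgdiff 31.0
big [  22.8  -79.9  516.5 1259. ] imgdiff 21.0
```

View pics/both.png

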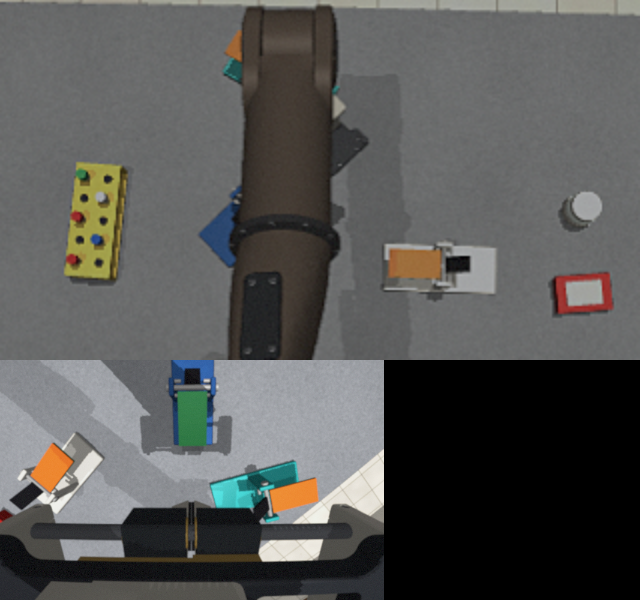

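The blue flag is flat with green up (wrist view at (192,417) in the composite). The white stand, rack, box and jar are unchanged and the gripper is clear, so I hand in.

```bash
python3 -c "
from h import *
print(manip.job_done())"
```

```text
the job is handed in; nothing more can be done
None
```

The blue flag on the small blue stand now lies flat on the −y side with its green face up. I pressed the black tab down with shut fingertips until the paddle stood at about 65°. Then I pushed the paddle over the pivot from the +y side, pressed it to its stop with about 17 N, and retracted. The job was handed in at about 14 s of the 43 s allowed.

**Last checks:**
- **Flag:** the green face is level (0.0°) at z 80–83 mm.
- **Blue stand:** sideways and in yaw it matches its starting pose. Its visible −y end reads within about 1 mm of before. The arm hid most of it in the final top picture, so this comes from the wrist camera.
- **Objects to leave alone:** the white stand, tube rack, slide box and jar shifted by no more than 1 mm in the depth data, which is within noise. The white flag still shows orange.
- **Contact:** the gripper was clear of everything at hand-in.

**What disagreed or was not checked:**
- **Fingertip height:** the reported tool position was about 29 mm below where the wrist depth and first contact put the fingertips. My first presses missed the tab or only caught its tip, raising the paddle about 15°. I then worked with a +29 mm correction.
- **Decoy stands:** the arm hid the turquoise and the larger blue stand in the last top picture, so their numbers there mean nothing. The path stayed clear of both.

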